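Pass the long spray bar through the lid port of the hatching box

ROBOT

A 6-joint arm with a two-finger parallel gripper is mounted at the origin on a cart in front of the work surface, level with it; the furniture and walls round the work are solid. World frame = base frame: x ahead of the robot, y to its left, z up, the work surface at z = 0. Lengths are in m, angles in rad, forces in N, time in s.
With the tool pointing down it reaches from about 0.375 to 0.925 m from the base axis. Payload 5.7 kg.
Tool frame: the origin (TCP) lies on the centre line of the jaws, within the pads' length; the fingertips stand 14 mm ahead of it and the grasp point (between the pads) lies 5 mm behind it (tips_ahead is the distance from the TCP to the fingertips, in m); z points along the fingers, y is the line along which they close (so a half turn about z gives the same grasp; the last joint's range is limited). The gripper opens to 85 mm and grips with 20 to 120 N. Pads are 22 mm wide; open, the fingers measure 114 mm over their backs; the gripper's body (76 mm by 85 mm) begins 54 mm behind the grasp point. The pads swing forward as they close: fully open they stand 13 mm farther back than shut.
Start: joints at [-1.334, 0.359, 1.51, -0, 1.272, -0.115], TCP at [0.207, -0.563, 0.245] pointing down, gripper open.
Joint ranges: [-2.97, 2.97], [-1.01, 2.36], [0.21, 2.38], [-0.96, 4.11], [0.2, 2.71], [-2.98, 2.98]. Speed limits (rad/s): [2.39, 2.39, 3.14, 3.14, 3.14, 3.14].

INTERFACE

Orientations are given as a 3x3 rotation matrix whose columns are the frame's x, y, z axes.
In Python, from cell import * gives the robot as it stands.
- The arm moves only by the tool carry_out, never from a script. Its argument "commands" is a list that holds one entry, the list of rows, each a list of 6 numbers: the shift along the tool's x, y, z in cm, then the turn, a rotation vector about the tool's x, y, z in degrees. A call has 1 to 20 rows; each row is the pose to reach, as a shift and turn from the pose commanded when the call began, along the tool's axes at that moment; what a row does not reach only later rows make up. A row lasts 1/12 s, in which the tool goes at most 41.7 mm and 7.16 degrees, less where a joint would pass 70% of its speed; a pose out of reach is approached as far as the arm can. A call with a gripper value outside its range is refused whole. "fingers" is the finger opening in cm, from 0 to 8.54, set as the call begins (left out, the last holds). The fingers move at their own pace and stop on an object; "force" is the grip in N (left out, the last holds). Time passes only in rows, so rows that repeat a pose let the fingers close. It gives the time, the measured TCP pose, the force, the opening and the grip force at its end, in the units of the state.
- get_obs(): the state, without advancing time (a new reading comes with each control period).
- grab_frame(name): name is "scene" or "side" or "wrist"; returns the picture (384x512x3 uint8, red, green, blue); there is no depth.
- camera_info(name): a dict with "mtx" (3x3 intrinsics, pixels), "k1" (the pictures are not rectified: a ray, as slopes to the right and down, at radius r is drawn at 1 + k1 r^2 times it, then the intrinsics apply), "rvec" (rotation vector, rad) and "tvec" (3), from world to camera coordinates, as OpenCV has them. Camera axes: x right, y down, z forward; pixel columns grow to the right and rows downward; lengths in m; the calibration is good to about 2 mm. A picture is of the moment at which its call begins: read the wrist's pose just before it. camera_info takes no time and is no camera call; for the wrist camera it gives the pose at the moment of the call.
- finish_job(): hands the job in; it is judged then, once.
The state is a dict: "clock": time; "joint_positions": joint angles; "qd": joint speeds; "tau": joint torques, N m; "eef_pos": TCP position; "eef_rot": TCP orientation; "wrist_force": force on the tool from outside, world axes, zero at the start; "torque": the same for the moment, N m; "opening": finger opening in m; "grip_force": force on a finger pad.
Only numpy, scipy, OpenCV 4.12 (cv2) and the standard library are available. Lean on these libraries where they do the work, as an engineer would, in place of code of your own. Each camera call takes 0.05 s, during which the arm holds its last target. There are 200 camera calls.

TASK

The dishes of eggs are already in the clear moist-air hatching box: swing its lid fully shut, then take the spray bar that stands beside it by the blue block on top of its pipe, tilt it so that one end goes first, and work the bar through the port in the shut lid without forcing it. The program finishes while holding: keep the block in the grip with the bar level, lengthwise and still inside the box, hanging well clear of the lid above, the walls and the dishes below, so that the hose can be fitted. Do not touch the dishes, and leave the bottle, the beaker and the tally counter where they stand.

Things in the scene. Friction and masses are not known exactly. Their poses are not given: they have to be found in the camera images.
- hatch_box: clear hatching box fixed to the table, white base tray and rims, 170 mm (its x) by 270 mm (its y) by 142 mm high; origin at the centre of its underside, z up, +x to the hinge side away from the robot, y along its length. Walls 4 mm, inside 162 by 262 mm, inner floor 18 mm above the origin, underside of the shut lid 142 mm above it
- lid (a joint): lid hinge, rad: 0 shut, grows as it opens upward about the box's far long edge (stop at 1.4). A stiff friction hinge: the lid stays where it is left; about 3 N at the lip moves it
- lid_hinge (a point): middle of the lid's hinge line, 91 mm to +x of the box's centre, 144 mm above its underside. Turns with the lid: y along the hinge, -x in the plate towards the lip, z the lid's top normal. The clear lid plate with white edge spans x = -3 to -179 mm, y = -138 to 138 mm; its faces lie at z = -2 and +5 mm
- lid_lip (a point): middle of the top face of the white lip (22 by 80 by 6 mm) on the lid's free edge, 185 mm from the hinge line; same axes as lid_hinge
- port (a point): centre of the port in the lid, at the top of its black edging, 91 mm from the hinge line; same axes as lid_hinge. Clear opening 112 mm along y by 40 mm along x, right through; the edging is 8 mm thick, so its underside is 8 mm below this point, and 6 mm wide
- spray_block (a point): centre of the blue shut-off block on top of the spray bar, 24 by 24 by 36 mm, to be gripped on its flat sides; 170 mm above the bar's underside; a brass hose tail ends 30 mm above this point. Axes: z up along the pipe, y along the bar. The spray bar is one loose rigid piece, about 0.18 kg, an upside-down T that stands upright on its bar; its two ends are alike
- spray_mid (a point): middle of the spray bar's long grey bar: 150 mm long (y), 28 mm wide (x), 16 mm high, black ends; 8 mm above its underside, 162 mm below the block's centre; same axes. From the bar's middle rises a pipe of 12 mm diameter, with a collar of 22 mm diameter in the first 16 mm above the bar and one of 20 mm just under the block
- spray_end_a (a point): centre of the bar's end face at +y, 75 mm from spray_mid
- spray_end_b (a point): centre of the bar's end face at -y, 75 mm from spray_mid
- dish_1_center (a point): centre of a clear dish of fish eggs, 58 mm across, 12 mm high, loose on the box's inner floor; its rim is 30 mm above the box's underside
- dish_2_center (a point): centre of the second, like dish of fish eggs in the box
- iodine_bottle_center (a point): bystander: brown bottle with black cap, 42 mm across, 78 mm high; its centre
- beaker_center (a point): bystander: clear plastic beaker, 75 mm across, 83 mm high; its centre
- tally_counter_center (a point): bystander: grey tally counter with a ring, 43 by 64 by 22 mm; its centre

How it is judged:
By the outcome, as a careful person would: the job done as asked, in the order asked, and still so for the second after the job is handed in, while the arm keeps its last pose, push and grip.
It also fails if it takes over 54 s, if anything falls off the work surface, if the arm or the gripper's body presses on something with over 40 N, if the wrist force passes 120 N, or if a joint passes its speed limit or range.

## Working session

There is one attempt and no reset: what is moved stays moved. The work goes in short steps, Python scripts to look and compute and a tool call to move; the robot and the scene stay as the last step left them, time stands still between calls to the robot, and variables do not carry over. Pictures are saved under pics/ and viewed, at most 10 in all, crops included, and the job is handed in when it is done.

Besides the shell and the picture viewer there is one more tool, called after ">>>" by a JSON object that holds its "op" and its "data". carry_out: Moves the arm, as the interface text tells. Its arguments: {"type":"object","properties":{"commands":{"type":"array","items":{"type":"array","items":{"type":"array","items":{"type":"number"}}}},"fingers":{"type":"number"},"force":{"type":"number"}},"required":["commands"]}

```bash
ls; mkdir -p pics; python3 - <<'E'
from cell import *
import cv2,numpy as np
o=get_obs();print(o)
for n in("scene","side"):
    im=grab_frame(n);cv2.imwrite(f"pics/{n}0.png",im[:,:,::-1])
    c=camera_info(n);R=cv2.Rodrigues(np.array(c["rvec"],float))[0];print(n,c,-R.T@np.array(c["tvec"]).ravel())
a=cv2.imread("pics/scene0.png");cv2.imwrite("pics/s0.png",cv2.resize(a,(800,600)))
a=cv2.imread("pics/side0.png");cv2.imwrite("pics/d0.png",cv2.resize(a,(800,600)))
E
```

```text
pics
{'clock': 0.0, 'joint_positions': array([-1.33408567e+00,  3.59481081e-01,  1.51144280e+00,  8.99989383e-06,
        1.27251809e+00, -1.15130718e-01]), 'qd': array([ 0.00073006, -0.00198799,  0.00070922, -0.00027406,  0.00020298,
       -0.00091377]), 'tau': array([ 6.10189672e-04, -5.27611256e+01, -2.78622741e+01, -6.35299011e-05,
        1.33132064e-02,  9.45098634e-06]), 'eef_pos': array([ 0.20659762, -0.56260105,  0.24446387]), 'eef_rot': array([[ 9.38740678e-01,  3.44624082e-01, -4.25314196e-04],
       [ 3.44624274e-01, -9.38738979e-01,  1.79976685e-03],
       [ 2.20983985e-04, -1.83608795e-03, -9.99998290e-01]]), 'wrist_force': array([-0.36616547, -0.24820205, -0.06191028]), 'torque': array([ 0.00430237, -0.01878907,  0.02209767]), 'grip_force': 0.0, 'opening': 0.08545643197885194}
scene {'mtx': array([[371.84487513,   0.        , 250.83490273],
       [  0.        , 371.84487513, 190.26015083],
       [  0.        ,   0.        ,   1.        ]]), 'k1': -0.0716655188384632, 'rvec': array([ 2.08131451,  0.25934433, -0.11872428]), 'tvec': array([-0.53090304,  0.02234012,  1.06166103])} [ 0.71572295 -0.76196265  0.56270315]
side {'mtx': array([[490.22793951,   0.        , 258.91085092],
       [  0.        , 490.22793951, 196.58582143],
       [  0.        ,   0.        ,   1.        ]]), 'k1': -0.05234809531871447, 'rvec': array([ 0.44138862, -2.86296848,  0.94929856]), 'tvec': array([0.53184032, 0.26858812, 1.04710406])} [0.38661904 0.55143398 0.99893287]
```

View pics/s0.png

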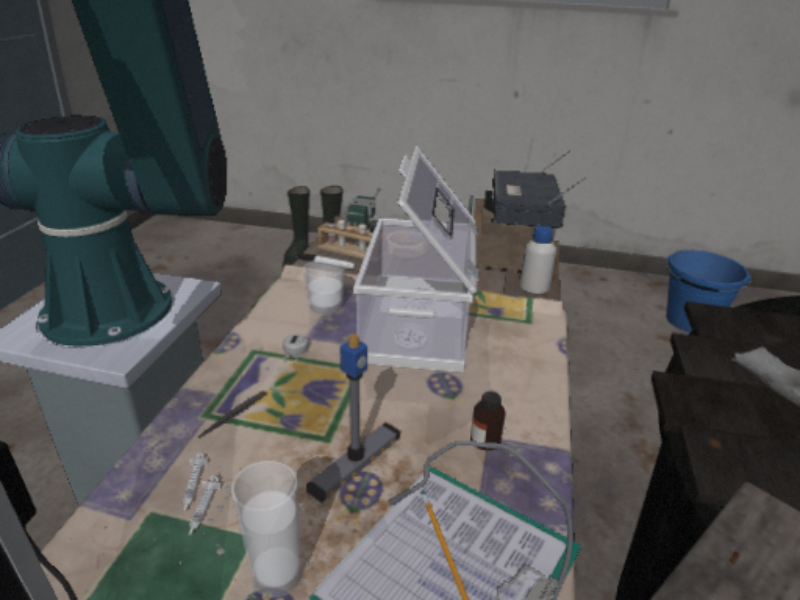

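View pics/d0.png

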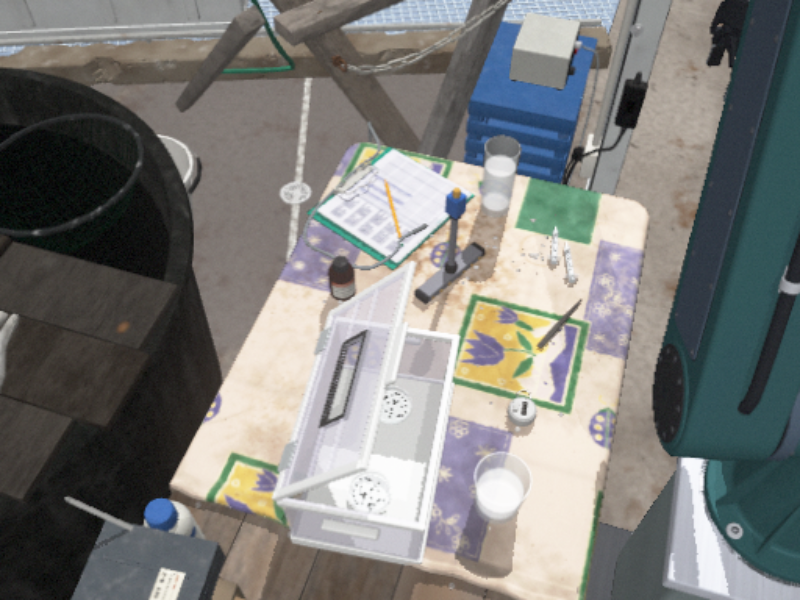

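The scene view shows the spray bar standing (block at 354,357; bar ends 318,490 and 393,433), the box behind it with its lid about half open, the bottle at 488,420, the counter at 296,345 and the beaker at 325,285. The side view shows the dishes at (395,405) and (370,493) and the block at (456,205). I'll zoom in for exact corners.

```bash
cat > h.py <<'E'
import cv2,numpy as np
from cell import *
_c={}
def cam(n):
    if n not in _c:
        c=camera_info(n);_c[n]=(np.array(c["mtx"]),np.array([c["k1"],0,0,0,0.]),np.array(c["rvec"],float),np.array(c["tvec"],float).ravel())
    return _c[n]
def ray(n,p):
    K,d,r,t=cam(n);R=cv2.Rodrigues(r)[0]
    u=cv2.undistortPoints(np.array([[p]],float),K,d,None,None,).ravel()
    v=R.T@np.array([u[0],u[1],1]);return -R.T@t,v/np.linalg.norm(v)
def plane(n,p,z):
    o,v=ray(n,p);return o+v*(z-o[2])/v[2]
def tri(obs):
    A=np.zeros((3,3));b=np.zeros(3);rs=[ray(*q) for q in obs]
    for o,v in rs:
        M=np.eye(3)-np.outer(v,v);A+=M;b+=M@o
    X=np.linalg.solve(A,b);return X,[round(1e3*np.linalg.norm((np.eye(3)-np.outer(v,v))@(X-o)),1) for o,v in rs]
def proj(n,X):
    K,d,r,t=cam(n);return cv2.projectPoints(np.array(X,float).reshape(-1,1,3),r,t,K,d)[0].reshape(-1,2)
E
python3 - <<'E'
import cv2,numpy as np
a=cv2.imread("pics/scene0.png")[90:250,190:320];b=cv2.imread("pics/side0.png")[160:365,170:300]
cv2.imwrite("pics/c1.png",np.hstack([cv2.resize(a,None,fx=3,fy=3)[:480],np.zeros((480,10,3),np.uint8),cv2.resize(b,None,fx=480/205*1,fy=480/205)]))
print(480/205)
E
```

```text
2.341463414634146
```

View pics/c1.png

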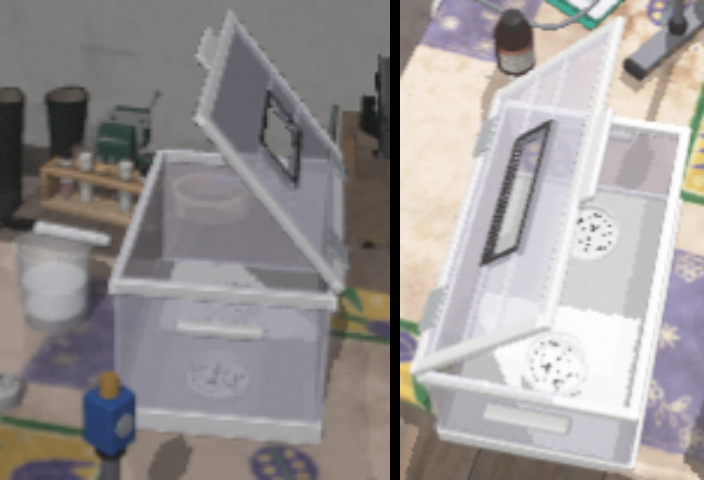

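```bash
python3 - <<'E'
from h import *
np.set_printoptions(precision=4,suppress=True)
S=lambda x,y:("scene",(190+x/3,90+y/3));D=lambda x,y:("side",(170+(x-400)/2.3415,160+y/2.3415))
for k,q,z in [("far-right(-x,-y) top side",D(685,128),.142),("(-x,+y) top side",D(641,411),.142),("(-x,+y) base",D(632,468),0),("(+x,+y) base",D(440,437),0),
 ("-x-y top scene",S(112,285),.142),("+x-y top",S(337,303),.142),("-x-y base",S(133,430),0),("+x-y base",S(322,437),0),("-x+y top",S(158,152),.142)]:
  print(k,plane(*q,z))
print("-x-y top",tri([S(112,285),D(685,128)]));print("-x+y top",tri([S(158,152),D(641,411)]))
print("lid free -y",tri([S(199,119),D(620,20)]));print("lid free +y",tri([S(231,12),D(551,327)]))
# dishes
for c in [(593,234),(555,365)]: print("dish",plane(*D(*c),.028))
# spray: block by blue mask, both views
def hsv(n): return cv2.cvtColor(cv2.imread(f"pics/{n}0.png"),cv2.COLOR_BGR2HSV)
bl=[]
for n,roi in(("scene",(205,250,210,245)),("side",(115,145,280,302))):
  h=hsv(n);m=np.zeros(h.shape[:2],np.uint8);y0,y1,x0,x1=roi
  m[y0:y1,x0:x1]=cv2.inRange(h,(100,120,40),(130,255,255))[y0:y1,x0:x1]
  M=cv2.moments(m,True);c=(M['m10']/M['m00'],M['m01']/M['m00']);ys,xs=np.nonzero(m);print(n,c,M['m00'],xs.min(),xs.max(),ys.min(),ys.max());bl.append((n,c))
print("block",tri(bl))
k=1.5625
P=lambda x,y:(x/k,y/k)
for a,b in [((318,490),(420,297)),((393,434),(480,249))]:
  print("end",tri([("scene",P(*a)),("side",P(*b))]),plane("scene",P(*a),.008),plane("side",P(*b),.008))
for nm,s,d,z in [("bottle",(488,420),(342,277),.039),("beaker",(325,285),(500,487),.04),("counter",(296,345),(522,410),.011),("glass",(270,530),(498,180),.05)]:
  print(nm,plane("scene",P(*s),z),plane("side",P(*d),z))
E
```

```text
far-right(-x,-y) top side [ 0.4954 -0.0331  0.142 ]
(-x,+y) top side [0.4581 0.233  0.142 ]
(-x,+y) base [0.4627 0.2322 0.    ]
(+x,+y) base [0.6331 0.2573 0.    ]
-x-y top scene [ 0.4974 -0.0436  0.142 ]
+x-y top [ 0.6688 -0.0242  0.142 ]
-x-y base [ 0.5117 -0.0348  0.    ]
+x-y base [ 0.6669 -0.003   0.    ]
-x+y top [0.4645 0.2239 0.142 ]
-x-y top (array([ 0.4956, -0.0362,  0.1377]), [np.float64(0.4), np.float64(0.4)])
-x+y top (array([0.4603, 0.2321, 0.1383]), [np.float64(2.0), np.float64(2.0)])
lid free -y (array([ 0.5577, -0.0277,  0.278 ]), [np.float64(0.7), np.float64(0.7)])
lid free +y (array([0.5241, 0.2465, 0.2797]), [np.float64(2.7), np.float64(2.7)])
dish [0.5618 0.0355 0.028 ]
dish [0.5531 0.173  0.028 ]
scene (225.34008097165992, 229.6437246963563) 247.0 218 234 219 241
side (291.31205673758865, 131.2695035460993) 141.0 286 297 124 139
block (array([ 0.5547, -0.2451,  0.1678]), [np.float64(0.7), np.float64(0.7)])
end (array([ 0.5539, -0.2423, -0.0515]), [np.float64(49.5), np.float64(49.5)]) [ 0.5267 -0.3054  0.008 ] [ 0.588  -0.1803  0.008 ]
end (array([ 0.5583, -0.2521,  0.0637]), [np.float64(46.8), np.float64(46.8)]) [ 0.5922 -0.1871  0.008 ] [ 0.52   -0.3104  0.008 ]
bottle [ 0.7154 -0.1614  0.039 ] [ 0.7131 -0.1583  0.039 ]
beaker [0.3861 0.1302 0.04  ] [0.3876 0.1164 0.04  ]
counter [ 0.3893 -0.0277  0.011 ] [ 0.3846 -0.0237  0.011 ]
glass [ 0.5107 -0.4041  0.05  ] [ 0.5232 -0.4403  0.05  ]
```

```bash
cat >> h.py <<'E'
from scipy.spatial.transform import Rotation as Ro
YAW=np.radians(7.8)
def Rz(a): return Ro.from_euler('z',a).as_matrix()
def down(deg): # tool down, tool y at world angle deg
    a=np.radians(deg);y=np.array([np.cos(a),np.sin(a),0]);z=np.array([0,0,-1.]);return np.c_[np.cross(y,z),y,z]
def row(p,R,o=None):
    o=o or get_obs();R0=o["eef_rot"];d=R0.T@(np.array(p)-o["eef_pos"])*100
    w=Ro.from_matrix(R0.T@R).as_rotvec(degrees=True);return np.round(np.r_[d,w],2).tolist()
E
python3 - <<'E'
from h import *
H=np.array([.6512,.1228,.144]);bx=np.array([np.cos(YAW),np.sin(YAW),0]);bz=np.array([0,0,1.])
R=down(-82.2)
def P(t,r=.175,h=.006):
    t=np.radians(t);return H+r*(-np.cos(t)*bx+np.sin(t)*bz)+h*(np.sin(t)*bx+np.cos(t)*bz)+.011*bx+.014*bz
o=get_obs()
print("up",row(o["eef_pos"]+[0,0,.2],o["eef_rot"]),row(P(66)+[0,0,.1],R),P(66))
o2=dict(o);o2["eef_pos"]=P(66);o2["eef_rot"]=R
for t in np.arange(66,-3,-4): print(t,row(P(t),R,o2)[:3])
# tilt study, y-z section of bar; slot slab 8mm
def occ(phi,c):  # c: bar mid underside height rel slab mid
    pts=[]
    ca,sa=np.cos(phi),np.sin(phi)
    yy=np.arange(-75,75.1,.5);zz=np.arange(-8,8.1,.5)
    A=np.array([(y,z) for y in (yy) for z in zz]+[(y,z) for z in np.arange(8,24,.5) for y in (-11,11)]+[(y,z) for z in np.arange(24,130,.5) for y in(-6,6)])
    return np.c_[A[:,0]*ca+A[:,1]*sa,-A[:,0]*sa+A[:,1]*ca]
for ph in(15,20,25,30,35,40):
    Q=occ(np.radians(ph),0);w=0
    for c in np.arange(-90,60,1):
        s=Q[abs(Q[:,1]-c)<=4.5]
        if len(s): 
            e=np.ptp(s[:,0]);
            if e>w:w=e;cm=c
    print(ph,"max width",w,"at",cm,"vertical extent",np.ptp(Q[:1,1]),150*np.sin(np.radians(ph))+16*np.cos(np.radians(ph)))
E
```

```text
up [0.0, -0.03, -20.0, 0.0, 0.0, 0.0] [60.02, -50.23, -17.48, -0.1, -0.0, 12.36] [0.59700843 0.11537668 0.32031087]
66 [0.0, 0.0, 0.0]
62 [-1.12, -0.0, 0.5]
58 [-2.19, -0.0, 1.07]
54 [-3.23, -0.0, 1.72]
50 [-4.22, -0.0, 2.44]
46 [-5.16, -0.0, 3.23]
42 [-6.03, -0.0, 4.08]
38 [-6.85, -0.0, 4.98]
34 [-7.6, -0.0, 5.95]
30 [-8.29, -0.0, 6.96]
26 [-8.9, -0.0, 8.02]
22 [-9.43, -0.0, 9.12]
18 [-9.89, -0.0, 10.25]
14 [-10.27, 0.0, 11.42]
10 [-10.56, -0.0, 12.6]
6 [-10.77, -0.0, 13.81]
2 [-10.9, -0.0, 15.02]
-2 [-10.94, -0.0, 16.24]
15 max width 94.93813239281276 at -4 vertical extent 0.0 54.277669986003204
20 max width 91.5871999023467 at 14 vertical extent 0.0 66.33810343142484
25 max width 93.48529818265186 at 32 vertical extent 0.0 77.89366385369131
30 max width 98.64805770653953 at 35 vertical extent 0.0 88.856406460551
35 max width 105.06772504110396 at 43 vertical extent 0.0 99.14289816128078
40 max width 113.1512148627171 at 48 vertical extent 0.0 108.67485254288454
```

>>> {"op": "carry_out", "data": {"commands": [[[0, 0, -12, 0, 0, 0], [0, 0, -12, 0, 0, 0], [0, 0, -12, 0, 0, 0], [20, -17, -17.5, 0, 0, 4], [20, -17, -17.5, 0, 0, 4], [20, -17, -17.5, 0, 0, 4], [20, -17, -17.5, 0, 0, 4], [20, -17, -17.5, 0, 0, 4], [60, -50.2, -17.5, 0, 0, 12.4], [60, -50.2, -17.5, 0, 0, 12.4], [60, -50.2, -17.5, 0, 0, 12.4], [60, -50.2, -17.5, 0, 0, 12.4], [60, -50.2, -17.5, 0, 0, 12.4], [60, -50.2, -17.5, 0, 0, 12.4], [60, -50.2, -17.5, 0, 0, 12.4], [60, -50.2, -17.5, 0, 0, 12.4], [60, -50.2, -17.5, 0, 0, 12.4], [60, -50.2, -17.5, 0, 0, 12.4], [60, -50.2, -17.5, 0, 0, 12.4], [60, -50.2, -17.5, 0, 0, 12.4]]], "fingers": 0}}

```text
clock: 1.77
eef_pos: [0.5561, 0.0457, 0.4183]
eef_rot: [[0.991, 0.135, -0.001], [0.135, -0.991, -0.0], [-0.001, -0.0, -1.0]]
wrist_force: [1.0, -0.8, -0.7]
opening: -0.0001
grip_force: 0.0
```

```bash
python3 - <<'E'
from h import *
o=get_obs();print(o["clock"],o["eef_pos"],o["joint_positions"],o["wrist_force"],row([.597,.1154,.3203],down(-82.2)))
E
```

```text
1.7667 [0.55610034 0.0456797  0.41826813] [-4.18179758e-02  1.89514584e-01  1.32969051e+00 -3.35651926e-05
  1.62301457e+00  1.39331061e+00] [ 1.02983683 -0.83345927 -0.69478773] [5.0, -6.35, 9.79, -0.0, 0.04, -0.03]
```

>>> {"op": "carry_out", "data": {"commands": [[[5, -6.4, 0, 0, 0, 0], [5, -6.4, 0, 0, 0, 0], [5, -6.4, 4, 0, 0, 0], [5, -6.4, 7, 0, 0, 0], [5, -6.4, 9.8, 0, 0, 0], [5, -6.4, 9.8, 0, 0, 0], [5, -6.4, 9.8, 0, 0, 0], [5, -6.4, 9.8, 0, 0, 0]]]}}

```text
clock: 2.43
eef_pos: [0.5974, 0.1136, 0.3221]
eef_rot: [[0.991, 0.135, 0.002], [0.135, -0.991, 0.0], [0.002, -0.0, -1.0]]
wrist_force: [-0.2, -0.1, 0.6]
opening: -0.0001
grip_force: 0.0
```

```bash
python3 - <<'E'
from h import *
o=get_obs();print(o["clock"],o["eef_pos"],o["wrist_force"],row([.597,.1154,.3203],down(-82.2)))
E
```

```text
2.4333 [0.59742022 0.11358535 0.32210173] [-0.19450559 -0.12172271  0.5674418 ] [-0.02, -0.19, 0.18, -0.0, -0.1, -0.06]
```

>>> {"op": "carry_out", "data": {"commands": [[[-1.1, 0, 0.5, 0, 0, 0], [-2.2, 0, 1.1, 0, 0, 0], [-3.2, 0, 1.7, 0, 0, 0], [-4.2, 0, 2.4, 0, 0, 0], [-4.7, 0, 2.8, 0, 0, 0], [-5.2, 0, 3.2, 0, 0, 0], [-5.6, 0, 3.65, 0, 0, 0], [-6.0, 0, 4.1, 0, 0, 0], [-6.4, 0, 4.5, 0, 0, 0], [-6.85, 0, 5.0, 0, 0, 0], [-7.2, 0, 5.5, 0, 0, 0], [-7.6, 0, 6.0, 0, 0, 0]]]}}

```text
clock: 3.43
eef_pos: [0.521, 0.1034, 0.26]
eef_rot: [[0.991, 0.135, -0.0], [0.135, -0.991, 0.0], [-0.0, -0.0, -1.0]]
wrist_force: [1.1, 1.2, 0.1]
opening: 0.0001
grip_force: 0.4
```

>>> {"op": "carry_out", "data": {"commands": [[[-0.35, 0, 0.5, 0, 0, 0], [-0.7, 0, 1.0, 0, 0, 0], [-1.0, 0, 1.5, 0, 0, 0], [-1.3, 0, 2.1, 0, 0, 0], [-1.55, 0, 2.6, 0, 0, 0], [-1.8, 0, 3.2, 0, 0, 0], [-2.05, 0, 3.7, 0, 0, 0], [-2.3, 0, 4.3, 0, 0, 0], [-2.5, 0, 4.9, 0, 0, 0], [-2.65, 0, 5.5, 0, 0, 0], [-2.8, 0, 6.1, 0, 0, 0], [-2.95, 0, 6.6, 0, 0, 0]]]}}

```text
clock: 4.43
eef_pos: [0.4918, 0.0994, 0.1938]
eef_rot: [[0.991, 0.135, -0.0], [0.135, -0.991, 0.0], [-0.0, -0.0, -1.0]]
wrist_force: [1.1, 1.1, -0.1]
opening: 0.0001
grip_force: 0.3
```

```bash
python3 - <<'E'
from h import *
o=get_obs();print(o["clock"],o["eef_pos"],o["wrist_force"])
a=cv2.resize(grab_frame("scene")[80:260,180:340],None,fx=2.4,fy=2.4);b=cv2.resize(grab_frame("side")[150:365,150:320],None,fx=2,fy=2)
cv2.imwrite("pics/l1.png",np.hstack([a[:430],b[:430]][:2]if a.shape[0]>=430 else [np.pad(a,((0,430-a.shape[0]),(0,0),(0,0))),b])[:,:,::-1])
E
```

```text
4.4333 [0.49184196 0.0994298  0.1938185 ] [ 1.11801943  1.14906326 -0.07051058]
```

View pics/l1.png

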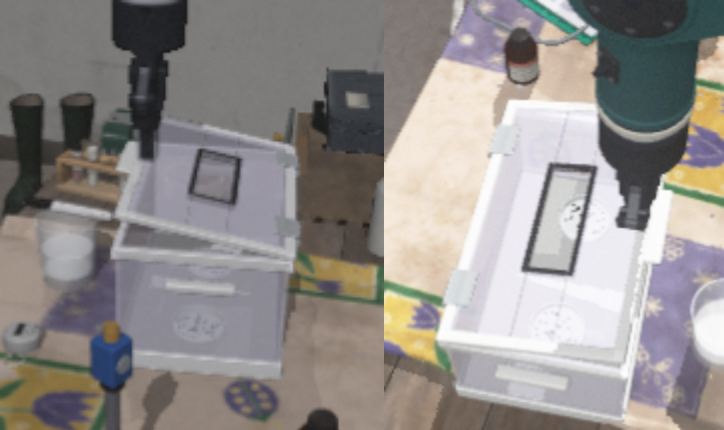

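The lid follows the fingers and is about 12° from shut (lip at 650,225 in the right-hand view).

>>> {"op": "carry_out", "data": {"commands": [[[-0.1, 0, 0.5, 0, 0, 0], [-0.2, 0, 1.0, 0, 0, 0], [-0.3, 0, 1.5, 0, 0, 0], [-0.35, 0, 2.0, 0, 0, 0], [-0.4, 0, 2.4, 0, 0, 0], [-0.4, 0, 2.7, 0, 0, 0], [-0.4, 0, 3.0, 0, 0, 0], [-0.4, 0, 3.2, 0, 0, 0], [-0.4, 0, 3.2, 0, 0, 0]]]}}

```text
clock: 5.28
eef_pos: [0.4879, 0.0989, 0.1626]
eef_rot: [[0.991, 0.135, -0.001], [0.135, -0.991, 0.0], [-0.001, -0.0, -1.0]]
wrist_force: [0.1, -0.1, -0.1]
opening: -0.0001
grip_force: 0.0
```

>>> {"op": "carry_out", "data": {"commands": [[[0, 0, 0.2, 0, 0, 0], [0, 0, 0.4, 0, 0, 0], [0, 0, 0.4, 0, 0, 0]]]}}

```text
clock: 5.53
eef_pos: [0.4881, 0.0989, 0.1621]
eef_rot: [[0.991, 0.135, 0.001], [0.135, -0.991, -0.0], [0.001, 0.0, -1.0]]
wrist_force: [-11.6, -0.5, 38.1]
opening: 0.0
grip_force: 19.3
```

>>> {"op": "carry_out", "data": {"commands": [[[0, 0, 0.2, 0, 0, 0], [0, 0, 0.3, 0, 0, 0], [0, 0, 0.3, 0, 0, 0]]]}}

```text
clock: 5.78
eef_pos: [0.4881, 0.0989, 0.1618]
eef_rot: [[0.991, 0.136, 0.002], [0.136, -0.991, -0.0], [0.002, 0.0, -1.0]]
wrist_force: [-20.0, -2.4, 66.3]
opening: -0.0004
grip_force: 33.1
```

>>> {"op": "carry_out", "data": {"commands": [[[0, 0, -4, 0, 0, 0], [0, 0, -8, 0, 0, 0], [0, 0, -12, 0, 0, 0], [3, 0, -16, 0, 0, 0], [6, 0, -20, 0, 0, 0], [6, 0, -24, 0, 0, 0], [6, 0, -25, 0, 0, 0], [6, 0, -25, 0, 0, 0], [6, 0, -25, 0, 0, 0]]], "fingers": 8.5}}

```text
clock: 6.53
eef_pos: [0.5485, 0.1071, 0.4068]
eef_rot: [[0.991, 0.135, 0.003], [0.135, -0.991, 0.0], [0.003, 0.0, -1.0]]
wrist_force: [0.3, -0.6, -1.2]
opening: 0.0851
grip_force: 0.0
```

```bash
python3 - <<'E'
from h import *
np.set_printoptions(precision=4,suppress=True)
o=get_obs();print(o["clock"],o["eef_pos"],o["joint_positions"])
c=camera_info("wrist");R=cv2.Rodrigues(np.array(c["rvec"],float))[0];print(c,-R.T@np.array(c["tvec"]).ravel(),R)
w=grab_frame("wrist");s=grab_frame("side")
cv2.imwrite("pics/w2r.png",w[:,:,::-1]);cv2.imwrite("pics/side2.png",s[:,:,::-1])
np.save("w2.npy",np.r_[np.array(c["rvec"]).ravel(),np.array(c["tvec"]).ravel()])
b=cv2.resize(s[150:365,150:320],None,fx=1.7,fy=1.7)
cv2.imwrite("pics/w2.png",np.hstack([w,np.pad(b,((0,384-b.shape[0]),(0,0),(0,0)))[:, :288]])[:,:,::-1])
E
```

```text
6.5333 [0.5485 0.1071 0.4068] [0.0691 0.1928 1.3517 0.0001 1.594  1.5044]
{'mtx': array([[295.2696,   0.    , 254.3565],
       [  0.    , 295.2696, 193.6008],
       [  0.    ,   0.    ,   1.    ]]), 'k1': -0.02443239749733039, 'rvec': array([-2.1959,  1.9167,  0.2766]), 'tvec': array([0.033 , 0.4537, 0.6912])} [0.6197 0.1171 0.5357] [[ 0.135  -0.9908 -0.0012]
 [-0.9508 -0.1299  0.2814]
 [-0.279  -0.0368 -0.9596]]
```

View pics/w2.png

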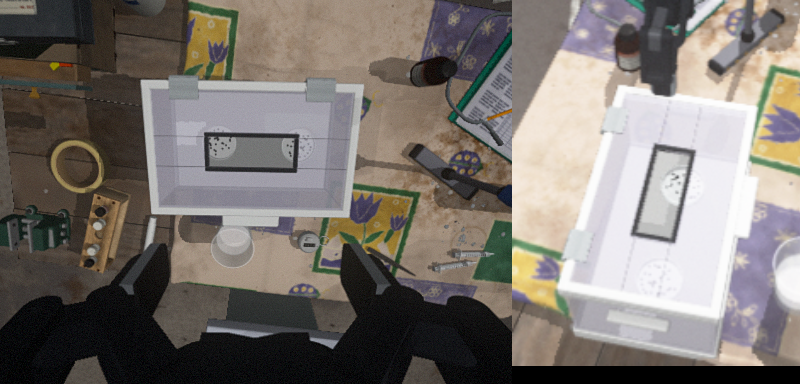

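The lid is shut. In the wrist view the port edging spans (205,133)–(298,172), with the dishes at (221,145) and (298,147) and the bar at (410,147)–(475,190).

```bash
python3 - <<'E'
from h import *
import h
np.set_printoptions(precision=4,suppress=True)
c=camera_info("wrist");v=np.load("w2.npy");h._c["wrist"]=(np.array(c["mtx"]),np.array([c["k1"],0,0,0,0.]),v[:3],v[3:])
def port(n,img,roi):
    g=cv2.cvtColor(img,cv2.COLOR_BGR2GRAY);y0,y1,x0,x1=roi
    m=np.zeros_like(g);m[y0:y1,x0:x1]=(g[y0:y1,x0:x1]<70)*255
    cs,_=cv2.findContours(m,cv2.RETR_EXTERNAL,cv2.CHAIN_APPROX_NONE);k=max(cs,key=cv2.contourArea)
    pts=np.array([plane(n,p,.149) for p in k[:,0,:]],np.float32)
    r=cv2.minAreaRect((pts[:,:2]*1000).astype(np.float32));print(n,cv2.contourArea(k),r,pts.mean(0))
port("wrist",cv2.imread("pics/w2r.png"),(122,182,195,310))
port("side",cv2.imread("pics/side2.png"),(230,298,215,262))
for p in [(142,82),(363,82),(357,215),(151,213)]: print("lid corner",plane("wrist",p,.149))
for p in [(221,145),(298,147)]: print("dish",plane("wrist",p,.03))
# bar in wrist and side
for p in [(411,148),(480,190)]: print("bar end w",plane("wrist",p,.008))
def barrect(n,img,poly):
    hs=cv2.cvtColor(img,cv2.COLOR_BGR2HSV);m=((hs[...,2]<105)&(hs[...,1]<90)).astype(np.uint8)
    q=np.zeros_like(m);cv2.fillPoly(q,[np.array(poly,np.int32)],1);m&=q
    cs,_=cv2.findContours(m,cv2.RETR_EXTERNAL,cv2.CHAIN_APPROX_NONE);k=max(cs,key=cv2.contourArea)
    pts=np.array([plane(n,p,.010) for p in k[:,0,:]],np.float32);print(n,cv2.contourArea(k),cv2.minAreaRect((pts[:,:2]*1000).astype(np.float32)))
barrect("side",cv2.imread("pics/side0.png"),[(262,186),(308,148),(314,160),(266,198)])
barrect("scene",cv2.imread("pics/scene0.png"),[(192,312),(254,268),(260,280),(205,322)])
E
```

```text
wrist 3413.5 ((562.260498046875, 114.4784927368164), (50.37472915649414, 121.83845520019531), 6.751175880432129) [0.5628 0.1145 0.149 ]Traceback (most recent call last):
  File "<stdin>", line 12, in <module>
  File "<stdin>", line 8, in port
ValueError: max() iterable argument is empty
```

```bash
python3 - <<'E'
from h import *
import h
np.set_printoptions(precision=4,suppress=True)
c=camera_info("wrist");v=np.load("w2.npy");h._c["wrist"]=(np.array(c["mtx"]),np.array([c["k1"],0,0,0,0.]),v[:3],v[3:])
img=cv2.imread("pics/side2.png");g=cv2.cvtColor(img,cv2.COLOR_BGR2GRAY)
y0,y1,x0,x1=228,300,214,264
m=np.zeros_like(g);m[y0:y1,x0:x1]=(g[y0:y1,x0:x1]<105)*255
cs,_=cv2.findContours(m,cv2.RETR_EXTERNAL,cv2.CHAIN_APPROX_NONE);k=max(cs,key=cv2.contourArea)
pts=np.array([plane("side",p,.149) for p in k[:,0,:]],np.float32);print(g[y0:y1,x0:x1].min(),cv2.minAreaRect((pts[:,:2]*1000).astype(np.float32)))
for p in [(142,82),(363,82),(357,215),(151,213)]: print("lid corner",plane("wrist",p,.149))
for p in [(221,145),(298,147)]: print("dish",plane("wrist",p,.03))
for p in [(411,148),(480,190)]: print("bar end w",plane("wrist",p,.008))
def barrect(n,img,poly):
    hs=cv2.cvtColor(img,cv2.COLOR_BGR2HSV);m=((hs[...,2]<105)&(hs[...,1]<90)).astype(np.uint8)
    q=np.zeros_like(m);cv2.fillPoly(q,[np.array(poly,np.int32)],1);m&=q
    cs,_=cv2.findContours(m,cv2.RETR_EXTERNAL,cv2.CHAIN_APPROX_NONE);k=max(cs,key=cv2.contourArea)
    pts=np.array([plane(n,p,.010) for p in k[:,0,:]],np.float32);print(n,cv2.contourArea(k),cv2.minAreaRect((pts[:,:2]*1000).astype(np.float32)))
barrect("side",cv2.imread("pics/side0.png"),[(262,186),(308,148),(314,160),(266,198)])
barrect("scene",cv2.imread("pics/scene0.png"),[(192,312),(254,268),(260,280),(205,322)])
E
```

```text
70 ((563.4073486328125, 112.39434814453125), (49.18168640136719, 121.49500274658203), 6.6755876541137695)
lid corner [0.631  0.2594 0.149 ]
lid corner [ 0.6679 -0.0114  0.149 ]
lid corner [ 0.4958 -0.0442  0.149 ]
lid corner [0.4598 0.2414 0.149 ]
dish [0.5505 0.1656 0.03  ]
dish [0.5649 0.035  0.03  ]
bar end w [ 0.5888 -0.17    0.008 ]
bar end w [ 0.5308 -0.3228  0.008 ]
side 98.5 ((548.5208740234375, -265.5370178222656), (114.806884765625, 37.905704498291016), 64.31157684326172)
scene 891.0 ((559.2972412109375, -248.77532958984375), (159.46327209472656, 37.016014099121094), 60.43482971191406)
```

```bash
python3 -c "
from h import *
print(row([.5547,-.2451,.36],down(-118.5)))"
```

```text
[-3.95, 34.99, 4.42, 0.03, 0.14, 36.26]
```

>>> {"op": "carry_out", "data": {"commands": [[[-4, 35, 1, 0, 0, 36.3], [-4, 35, 1, 0, 0, 36.3], [-4, 35, 1, 0, 0, 36.3], [-4, 35, 1, 0, 0, 36.3], [-4, 35, 1, 0, 0, 36.3], [-4, 35, 4.4, 0, 0, 36.3], [-4, 35, 4.4, 0, 0, 36.3], [-4, 35, 4.4, 0, 0, 36.3], [-4, 35, 4.4, 0, 0, 36.3], [-4, 35, 4.4, 0, 0, 36.3], [-4, 35, 4.4, 0, 0, 36.3], [-4, 35, 4.4, 0, 0, 36.3]]], "fingers": 8.5, "force": 60}}

```text
clock: 7.63
eef_pos: [0.5545, -0.2442, 0.3603]
eef_rot: [[0.878, -0.478, -0.002], [-0.478, -0.878, 0.002], [-0.003, -0.001, -1.0]]
wrist_force: [-0.2, 0.4, -0.5]
opening: 0.0851
grip_force: 0.0
```

```bash
python3 - <<'E'
from h import *
np.set_printoptions(precision=4,suppress=True)
o=get_obs();print(o["clock"],o["eef_pos"],np.degrees(np.arctan2(o["eef_rot"][1,1],o["eef_rot"][0,1])))
c=camera_info("wrist");w=grab_frame("wrist")
np.save("w3.npy",np.r_[np.array(c["rvec"]).ravel(),np.array(c["tvec"]).ravel()])
cv2.imwrite("pics/w3.png",w[:,:,::-1])
E
```

```text
7.6333 [ 0.5545 -0.2442  0.3603] -118.55254919503895
```

View pics/w3.png

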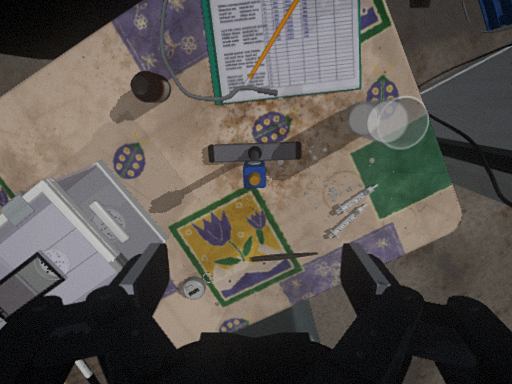

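The bar lies nearly level at (208,153)–(301,151), and the block is at (255,177) with its tail on top.

```bash
python3 - <<'E'
from h import *
import h
np.set_printoptions(precision=4,suppress=True)
c=camera_info("wrist");v=np.load("w3.npy");h._c["wrist"]=(np.array(c["mtx"]),np.array([c["k1"],0,0,0,0.]),v[:3],v[3:])
img=cv2.imread("pics/w3.png");hs=cv2.cvtColor(img,cv2.COLOR_BGR2HSV)
m=np.zeros(hs.shape[:2],np.uint8);m[160:192,238:272]=cv2.inRange(hs,(100,130,50),(130,255,255))[160:192,238:272]
ys,xs=np.nonzero(m);print(xs.min(),xs.max(),ys.min(),ys.max())
for y in range(162,190,3):
    r=np.nonzero(m[y])[0];print(y,(r.min(),r.max(),r.mean()) if len(r) else None)
t=np.zeros_like(m);t[165:195,240:270]=cv2.inRange(hs,(8,120,80),(28,255,255))[165:195,240:270];ys2,xs2=np.nonzero(t);print("tail",xs2.mean(),ys2.mean(),ys2.min(),ys2.max(),plane("wrist",(xs2.mean(),ys2.mean()),.197))
print("top face ctr",plane("wrist",((xs.min()+xs.max()+1)/2,ys.max()+.5-6),.188), "bottom edge",plane("wrist",(255,ys.max()+.5),.188))
k=((hs[...,2]<95)&(hs[...,1]<90)).astype(np.uint8);q=np.zeros_like(k);q[138:168,203:306]=1;k&=q
cs,_=cv2.findContours(k,cv2.RETR_EXTERNAL,cv2.CHAIN_APPROX_NONE);k=max(cs,key=cv2.contourArea)
r=cv2.minAreaRect(k);print(r)
for z in(.016,):
  a,b=plane("wrist",(208,153),z),plane("wrist",(301,151),z);print(a,b,np.degrees(np.arctan2(*(a-b)[1::-1])),(a+b)/2)
P=np.array([plane("wrist",p,.012)[:2] for p in k[:,0]],np.float32)*1000;print(cv2.minAreaRect(P))
for X in([.5547,-.2451,.17],[.5547,-.2451,.188],[.5567,-.2458,.008]): print(proj("wrist",X))
E
```

```text
243 265 161 187
162 (np.int64(246), np.int64(262), np.float64(254.0))
165 (np.int64(245), np.int64(263), np.float64(252.9090909090909))
168 (np.int64(244), np.int64(264), np.float64(254.0))
171 (np.int64(243), np.int64(265), np.float64(254.0))
174 (np.int64(244), np.int64(265), np.float64(255.0))
177 (np.int64(244), np.int64(264), np.float64(254.0))
180 (np.int64(244), np.int64(265), np.float64(255.22222222222223))
183 (np.int64(244), np.int64(264), np.float64(254.0))
186 (np.int64(244), np.int64(264), np.float64(254.0))
189 None
tail 254.47863247863248 178.8803418803419 171 194 [ 0.5551 -0.244   0.197 ]
top face ctr [ 0.5507 -0.2415  0.188 ] bottom edge [ 0.5447 -0.2389  0.188 ]
((256.5, 152.5), (29.0, 97.0), 90.0)
[ 0.5893 -0.1771  0.016 ] [ 0.5208 -0.3098  0.016 ] 62.700915010465245 [ 0.555  -0.2434  0.016 ]
((551.6622314453125, -245.84085083007812), (158.58441162109375, 47.11975860595703), 61.50199508666992)
[[255.6087 172.8394]]
[[255.6391 176.6399]]
[[255.2246 149.6222]]
```

>>> {"op": "carry_out", "data": {"commands": [[[0, 0, 4, 0, 0, -0.6], [0, 0, 8, 0, 0, -0.6], [0, 0, 12, 0, 0, -0.6], [0, 0, 16, 0, 0, -0.6], [0, 0, 18.5, 0, 0, -0.6], [0, 0, 19.5, 0, 0, -0.6], [0, 0, 19.5, 0, 0, -0.6], [0, 0, 19.5, 0, 0, -0.6]]]}}

```text
clock: 8.35
eef_pos: [0.556, -0.2446, 0.1676]
eef_rot: [[0.884, -0.467, 0.001], [-0.467, -0.884, -0.0], [0.001, -0.0, -1.0]]
wrist_force: [-0.1, 0.1, -0.2]
opening: 0.0852
grip_force: 0.0
```

>>> {"op": "carry_out", "data": {"commands": [[[0, 0, 0, 0, 0, 0], [0, 0, 0, 0, 0, 0], [0, 0, 0, 0, 0, 0], [0, 0, 0, 0, 0, 0], [0, 0, 0, 0, 0, 0], [0, 0, 0, 0, 0, 0], [0, 0, 0, 0, 0, 0], [0, 0, 0, 0, 0, 0]]], "fingers": 0, "force": 60}}

```text
clock: 9.02
eef_pos: [0.5559, -0.2454, 0.1673]
eef_rot: [[0.883, -0.469, 0.001], [-0.469, -0.883, -0.0], [0.002, -0.0, -1.0]]
wrist_force: [0.4, 2.5, 5.2]
opening: 0.0235
grip_force: 62.6
```

>>> {"op": "carry_out", "data": {"commands": [[[0, 0, -3, 0, 0, 0], [0, 0, -7, 0, 0, 0], [0, 0, -11, 0, 0, 0], [0, 0, -15, 0, 0, 0], [0, 0, -19, 0, 0, 0], [0, 0, -23, 0, 0, 0], [0, 0, -26, 0, 0, 0], [0, 0, -26, 0, 0, 0], [0, 0, -26, 0, 0, 0]]]}}

```text
clock: 9.77
eef_pos: [0.5556, -0.2456, 0.4281]
eef_rot: [[0.883, -0.469, 0.003], [-0.469, -0.883, -0.002], [0.003, 0.0, -1.0]]
wrist_force: [-0.6, 0.1, -2.7]
opening: 0.0232
grip_force: 61.7
```

```bash
python3 - <<'E'
from h import *
o=get_obs();print(o["clock"],o["eef_pos"],o["opening"],o["wrist_force"],o["torque"],o["joint_positions"])
cv2.imwrite("pics/sc4.png",grab_frame("scene")[:,:,::-1])
c=camera_info("wrist");cv2.imwrite("pics/w4.png",grab_frame("wrist")[:,:,::-1])
# target above port, level & rotated: tool y at -83.1 (bar y 96.9)
print(row([.5628,.1135,.45],down(-83.1)))
E
```

```text
9.7667 [ 0.55564981 -0.24561322  0.4280748 ] 0.02320743841040897 [-0.59446153  0.06775784 -2.68781887] [0.08459895 0.02887629 0.0003843 ] [-5.29812938e-01  2.64899887e-01  1.20851626e+00 -8.46526089e-05
  1.66497352e+00  1.52881427e+00]
[-16.06, -32.05, -2.49, -0.07, 0.2, -34.85]
```

```bash
cat > path.py <<'E'
from h import *
PC=np.array([.5628,.1135]);Y=np.radians(6.9);L=.1593
A3=np.array([np.sin(Y),-np.cos(Y),0])
yy=np.arange(-75,75.1,1)
S=np.array([(y,z) for y in yy for z in(-8,-4,0,4,8)]+[(y,z) for z in range(8,25) for y in(-11,11)]+[(y,z) for z in range(24,135) for y in(-6,6)],float)
def sec(phi):
    c,s=np.cos(np.radians(phi)),np.sin(np.radians(phi));return np.c_[S[:,0]*c+S[:,1]*s,-S[:,0]*s+S[:,1]*c]
def rng(z,phi,t=2): # feasible u of mid (mm) at mid height z (mm)
    q=sec(phi);k=q[(q[:,1]+z>=141-t)&(q[:,1]+z<=149+t),0]
    return (-56-k.min(),56-k.max()) if len(k) else (-99,99)
def pose(u,z,phi,dx=0):
    R=down(-90+6.9)@Ro.from_euler('x',phi,degrees=True).as_matrix()
    M=np.r_[PC,z/1e3]+A3*u/1e3+dx/1e3*np.array([np.cos(Y),np.sin(Y),0]);return M-L*R[:,2],R
E
python3 - <<'E'
from path import *
for ph in(20,22,25):
    print(ph,[(z,*np.round(rng(z,ph))) for z in range(190,90,-6)])
for z in (98,94,90,88):print(z,[(p,*np.round(rng(z,p))) for p in(22,16,10,5,0)])
print(row(*pose(-45,270,0)))
E
```

```text
20 [(190, np.int64(-99), np.int64(99)), (184, np.float64(-124.0), np.float64(-12.0)), (178, np.float64(-107.0), np.float64(-13.0)), (172, np.float64(-91.0), np.float64(-16.0)), (166, np.float64(-74.0), np.float64(-17.0)), (160, np.float64(-58.0), np.float64(-17.0)), (154, np.float64(-41.0), np.float64(-8.0)), (148, np.float64(-25.0), np.float64(8.0)), (142, np.float64(-8.0), np.float64(25.0)), (136, np.float64(8.0), np.float64(39.0)), (130, np.float64(17.0), np.float64(37.0)), (124, np.float64(17.0), np.float64(37.0)), (118, np.float64(16.0), np.float64(38.0)), (112, np.float64(13.0), np.float64(36.0)), (106, np.float64(12.0), np.float64(33.0)), (100, np.float64(-64.0), np.float64(31.0)), (94, np.float64(-66.0), np.float64(29.0))]
22 [(190, np.int64(-99), np.int64(99)), (184, np.float64(-117.0), np.float64(-11.0)), (178, np.float64(-102.0), np.float64(-14.0)), (172, np.float64(-87.0), np.float64(-15.0)), (166, np.float64(-72.0), np.float64(-17.0)), (160, np.float64(-58.0), np.float64(-17.0)), (154, np.float64(-43.0), np.float64(-2.0)), (148, np.float64(-28.0), np.float64(13.0)), (142
[... 1335 characters left out ...]
.0))]
94 [(22, np.float64(-68.0), np.float64(27.0)), (16, np.float64(-63.0), np.float64(33.0)), (10, np.float64(-58.0), np.float64(40.0)), (5, np.float64(-54.0), np.float64(45.0)), (0, np.float64(-50.0), np.float64(50.0))]
90 [(22, np.float64(-70.0), np.float64(25.0)), (16, np.float64(-64.0), np.float64(32.0)), (10, np.float64(-59.0), np.float64(39.0)), (5, np.float64(-54.0), np.float64(45.0)), (0, np.float64(-50.0), np.float64(50.0))]
88 [(22, np.float64(-70.0), np.float64(24.0)), (16, np.float64(-65.0), np.float64(32.0)), (10, np.float64(-59.0), np.float64(39.0)), (5, np.float64(-54.0), np.float64(45.0)), (0, np.float64(-50.0), np.float64(50.0))]
[-18.62, -35.74, -0.41, -0.07, 0.2, -34.85]
```

```bash
python3 -c "
from path import *
print(row(*pose(-50,260,0)));print(row(*pose(-50,235,25)))"
```

```text
[-18.9, -36.15, 0.59, -0.07, 0.2, -34.85]
[-15.04, -30.63, 4.57, 24.15, -7.4, -34.33]
```

>>> {"op": "carry_out", "data": {"commands": [[[-18.9, -36.2, -2, 0, 0, -34.9], [-18.9, -36.2, -2, 0, 0, -34.9], [-18.9, -36.2, -2, 0, 0, -34.9], [-18.9, -36.2, -2, 0, 0, -34.9], [-18.9, -36.2, -2, 0, 0, -34.9], [-18.9, -36.2, -2, 0, 0, -34.9], [-18.9, -36.2, -2, 0, 0, -34.9], [-18.9, -36.2, -2, 0, 0, -34.9], [-18.9, -36.2, -2, 0, 0, -34.9], [-18.9, -36.2, -2, 0, 0, -34.9], [-18.9, -36.2, -2, 0, 0, -34.9], [-18.9, -36.2, -2, 0, 0, -34.9], [-15, -30.6, 4.6, 24.2, -7.4, -34.3], [-15, -30.6, 4.6, 24.2, -7.4, -34.3], [-15, -30.6, 4.6, 24.2, -7.4, -34.3], [-15, -30.6, 4.6, 24.2, -7.4, -34.3], [-15, -30.6, 4.6, 24.2, -7.4, -34.3], [-15, -30.6, 4.6, 24.2, -7.4, -34.3], [-15, -30.6, 4.6, 24.2, -7.4, -34.3], [-15, -30.6, 4.6, 24.2, -7.4, -34.3]]]}}

```text
clock: 11.53
eef_pos: [0.5661, 0.096, 0.3813]
eef_rot: [[0.993, 0.112, -0.047], [0.121, -0.901, 0.417], [0.005, -0.42, -0.908]]
wrist_force: [-0.7, 0.2, -0.8]
opening: 0.023
grip_force: 61.3
```

```bash
python3 - <<'E'
from path import *
np.set_printoptions(precision=4,suppress=True)
o=get_obs();print(o["clock"],o["eef_pos"],o["joint_positions"],o["wrist_force"],row(*pose(-50,235,25)))
c=camera_info("wrist");w=grab_frame("wrist")
np.save("w5.npy",np.r_[np.array(c["rvec"]).ravel(),np.array(c["tvec"]).ravel()])
s=grab_frame("side");cv2.imwrite("pics/w5.png",w[:,:,::-1]);cv2.imwrite("pics/side5.png",s[:,:,::-1])
b=cv2.resize(s[120:365,150:320],None,fx=1.567,fy=1.567)
cv2.imwrite("pics/v5.png",np.hstack([w,b[:384]])[:,:,::-1])
E
```

```text
11.5333 [0.5661 0.096  0.3813] [-0.2098  0.2634  1.3949  0.4102  1.6236  1.2316] [-0.7296  0.1958 -0.8471] [-0.12, 0.04, 0.19, 0.18, -0.22, 0.15]
```

View pics/v5.png

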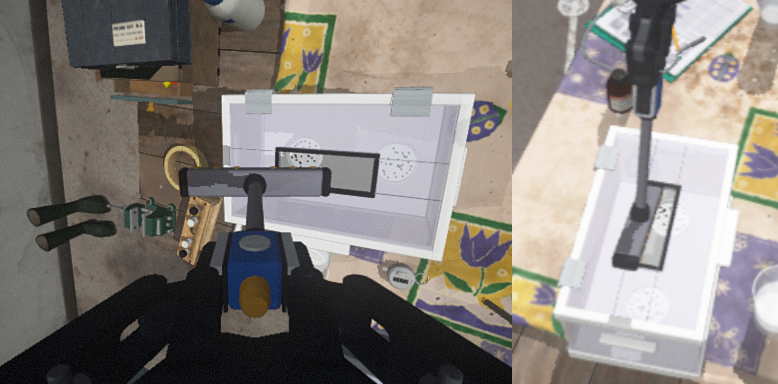

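Bar tilted above the port: the wrist view shows its ends at x = 182 and x = 331, and the port edging at (275,149)–(378,197). I'll check the bar in the hand against the grip model.

```bash
python3 - <<'E'
from path import *
import h
np.set_printoptions(precision=2,suppress=True)
c=camera_info("wrist");v=np.load("w5.npy");h._c["wrist"]=(np.array(c["mtx"]),np.array([c["k1"],0,0,0,0.]),v[:3],v[3:])
o=get_obs();R=o["eef_rot"];p=o["eef_pos"]
f=lambda x,y,z:p+R@(np.array([x,y,z])/1e3)
for n in("wrist","side"):
  for nm,P in [("B top +x",(14,-75,151.3)),("A top +x",(14,75,151.3)),("A bot +x",(14,75,167.3)),("A bot -x",(-14,75,167.3)),("B top -x",(-14,-75,151.3)),("A top -x",(-14,75,151.3)),("B bot -x",(-14,-75,167.3))]: print(n,nm,proj(n,f(*P))[0])
def edg(x,y): return np.r_[PC,.149]+A3*y/1e3+x/1e3*np.array([np.cos(Y),np.sin(Y),0])
print("edging w",[proj("wrist",edg(x,y))[0] for x in(-26,26) for y in(-62,62)])
img=cv2.imread("pics/w5.png");a=cv2.resize(img[130:220,165:395],None,fx=3.4,fy=3.4,interpolation=cv2.INTER_CUBIC)
s=cv2.imread("pics/side5.png");b=cv2.resize(s[225:305,205:265],None,fx=3.4,fy=3.4,interpolation=cv2.INTER_CUBIC)
cv2.imwrite("pics/z5.png",np.vstack([a,np.pad(b,((0,0),(0,a.shape[1]-b.shape[1]),(0,0)))]))
g=cv2.cvtColor(img,cv2.COLOR_BGR2GRAY);print(a.shape,b.shape)
E
```

```text
wrist B top +x [176.76 169.05]
wrist A top +x [331.97 168.97]
wrist A bot +x [328.02 165.76]
wrist A bot -x [326.16 192.16]
wrist B top -x [178.87 196.73]
wrist A top -x [329.89 196.67]
wrist B bot -x [182.63 192.22]
side B top +x [213.04 283.97]
side A top +x [232.3  234.87]
side A bot +x [231.83 241.88]
side A bot -x [246.23 244.24]
side B top -x [229.86 286.9 ]
side A top -x [246.83 237.23]
side B bot -x [229.34 294.53]
edging w [array([274.04, 186.16]), array([375.36, 198.19]), array([274.92, 146.21]), array([380.89, 152.75])]
(306, 782, 3) (272, 204, 3)
```

View pics/z5.png

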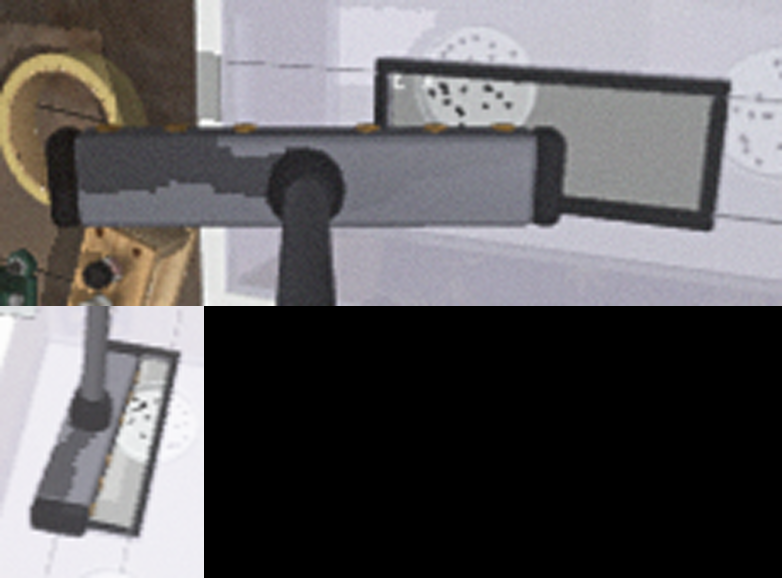

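The bar in the hand and the port match the model within 1 px (edging corners near 276,147 / 379,154 / 374,197). Now the insertion rows.

```bash
python3 - <<'E'
from path import *
for z,u in [(235,-50),(200,-50),(178,-50),(172,-47),(166,-42),(160,-32),(154,-20),(148,-7),(142,7),(136,16),(130,22),(124,25),(118,25),(112,23),(106,20),(101,14),(96,8)]:
    r=row(*pose(u,z,25));print(z,u,r,np.round([u-rng(z,25)[0],rng(z,25)[1]-u]))
E
```

```text
235 -50 [-0.12, 0.09, 0.19, 0.16, -0.22, 0.2] [ 49 149]
200 -50 [-0.14, 1.56, 3.37, 0.16, -0.22, 0.2] [ 49 149]
178 -50 [-0.15, 2.49, 5.36, 0.16, -0.22, 0.2] [45. 36.]
172 -47 [-0.15, 3.01, 5.78, 0.16, -0.22, 0.2] [36. 32.]
166 -42 [-0.16, 3.72, 6.12, 0.16, -0.22, 0.2] [28. 27.]
160 -32 [-0.16, 4.88, 6.24, 0.16, -0.22, 0.2] [25. 25.]
154 -20 [-0.17, 6.22, 6.28, 0.16, -0.22, 0.2] [24. 25.]
148 -7 [-0.17, 7.65, 6.28, 0.16, -0.22, 0.2] [24. 25.]
142 7 [-0.18, 9.17, 6.24, 0.16, -0.22, 0.2] [25. 24.]
136 16 [-0.18, 10.24, 6.4, 0.16, -0.22, 0.2] [21. 21.]
130 22 [-0.18, 11.04, 6.69, 0.16, -0.22, 0.2] [15. 14.]
124 25 [-0.19, 11.56, 7.11, 0.16, -0.22, 0.2] [10. 11.]
118 25 [-0.19, 11.81, 7.66, 0.16, -0.22, 0.2] [10.  9.]
112 23 [-0.19, 11.88, 8.29, 0.16, -0.22, 0.2] [9. 9.]
106 20 [-0.2, 11.86, 8.96, 0.16, -0.22, 0.2] [10.  9.]
101 14 [-0.2, 11.53, 9.66, 0.16, -0.22, 0.2] [ 5. 12.]
96 8 [-0.2, 11.2, 10.37, 0.16, -0.22, 0.2] [78. 16.]
```

>>> {"op": "carry_out", "data": {"commands": [[[-0.15, 0.8, 1.8, 0.2, -0.2, 0.2], [-0.15, 1.6, 3.4, 0.2, -0.2, 0.2], [-0.15, 2.1, 4.4, 0.2, -0.2, 0.2], [-0.15, 2.5, 5.35, 0.2, -0.2, 0.2], [-0.15, 2.5, 5.35, 0.2, -0.2, 0.2], [-0.15, 2.5, 5.35, 0.2, -0.2, 0.2]]]}}

```text
clock: 12.13
eef_pos: [0.5647, 0.0956, 0.3216]
eef_rot: [[0.993, 0.107, -0.052], [0.119, -0.899, 0.422], [-0.002, -0.425, -0.905]]
wrist_force: [0.7, 0.5, -1.4]
opening: 0.0232
grip_force: 61.2
```

```bash
python3 - <<'E'
from path import *
o=get_obs();print(o["clock"],o["wrist_force"],row(*pose(-50,178,25)))
for z,u in [(172,-47),(166,-42),(160,-32),(154,-20),(148,-7),(142,7),(136,16),(130,22),(124,25),(118,25),(112,23),(106,20),(101,18),(96,10)]:
    print(z,u,row(*pose(u,z,25)))
E
```

```text
12.1333 [ 0.71286726  0.45813604 -1.42305069] [0.02, -0.1, -0.04, -0.14, 0.06, -0.12]
172 -47 [0.03, 0.43, 0.37, -0.14, 0.06, -0.12]
166 -42 [0.03, 1.14, 0.7, -0.14, 0.06, -0.12]
160 -32 [0.03, 2.3, 0.82, -0.14, 0.06, -0.12]
154 -20 [0.03, 3.64, 0.85, -0.14, 0.06, -0.12]
148 -7 [0.04, 5.07, 0.85, -0.14, 0.06, -0.12]
142 7 [0.04, 6.59, 0.79, -0.14, 0.06, -0.12]
136 16 [0.04, 7.66, 0.95, -0.14, 0.06, -0.12]
130 22 [0.04, 8.46, 1.24, -0.14, 0.06, -0.12]
124 25 [0.05, 8.99, 1.66, -0.14, 0.06, -0.12]
118 25 [0.05, 9.24, 2.2, -0.14, 0.06, -0.12]
112 23 [0.05, 9.32, 2.83, -0.14, 0.06, -0.12]
106 20 [0.05, 9.3, 3.5, -0.14, 0.06, -0.12]
101 18 [0.05, 9.33, 4.04, -0.14, 0.06, -0.12]
96 10 [0.05, 8.82, 4.83, -0.14, 0.06, -0.12]
```

>>> {"op": "carry_out", "data": {"commands": [[[0, 0.45, 0.35, 0, 0, 0], [0, 0.8, 0.55, 0, 0, 0], [0, 1.15, 0.7, 0, 0, 0], [0, 1.7, 0.75, 0, 0, 0], [0, 2.3, 0.8, 0, 0, 0], [0, 3.0, 0.85, 0, 0, 0], [0, 3.6, 0.85, 0, 0, 0], [0, 4.3, 0.85, 0, 0, 0], [0, 5.05, 0.85, 0, 0, 0], [0, 5.05, 0.85, 0, 0, 0]]]}}

```text
clock: 12.97
eef_pos: [0.5698, 0.0518, 0.2915]
eef_rot: [[0.993, 0.105, -0.052], [0.117, -0.9, 0.421], [-0.002, -0.424, -0.906]]
wrist_force: [0.0, -0.2, -1.4]
opening: 0.0233
grip_force: 61.2
```

```bash
python3 - <<'E'
from path import *
o=get_obs();print(o["clock"],o["wrist_force"],row(*pose(-7,148,25)))
c=camera_info("wrist");w=grab_frame("wrist");s=grab_frame("side")
b=cv2.resize(s[120:365,150:320],None,fx=1.567,fy=1.567)
cv2.imwrite("pics/v6.png",np.hstack([w,b[:384]])[:,:,::-1])
for z,u in [(142,7),(136,16),(130,22),(124,25),(118,25),(112,23),(106,20),(101,18),(96,10)]:
    print(z,u,row(*pose(u,z,25)))
E
```

```text
12.9667 [ 0.03731979 -0.22807879 -1.42911047] [0.04, -0.2, -0.0, -0.1, 0.05, -0.23]
142 7 [0.04, 1.46, -0.04, -0.15, 0.03, -0.2]
136 16 [0.04, 2.53, 0.12, -0.15, 0.03, -0.2]
130 22 [0.04, 3.33, 0.41, -0.15, 0.03, -0.2]
124 25 [0.04, 3.85, 0.83, -0.15, 0.03, -0.2]
118 25 [0.05, 4.11, 1.37, -0.15, 0.03, -0.2]
112 23 [0.05, 4.18, 2.0, -0.15, 0.03, -0.2]
106 20 [0.05, 4.16, 2.67, -0.15, 0.03, -0.2]
101 18 [0.05, 4.2, 3.21, -0.15, 0.03, -0.2]
96 10 [0.05, 3.68, 4.0, -0.15, 0.03, -0.2]
```

View pics/v6.png

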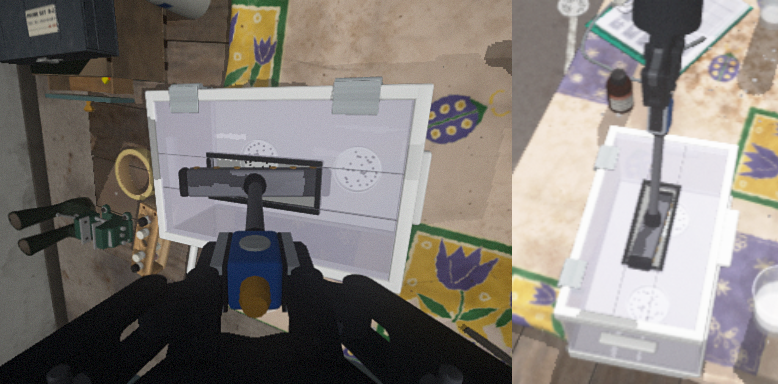

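End A has passed through the port (edging 207,152–322,213), with gaps on both sides and no contact force. I'll continue.

>>> {"op": "carry_out", "data": {"commands": [[[0, 0.7, 0, 0, 0, -0.2], [0, 1.5, 0, 0, 0, -0.2], [0, 2.0, 0.05, 0, 0, -0.2], [0, 2.55, 0.15, 0, 0, -0.2], [0, 3.3, 0.4, 0, 0, -0.2], [0, 3.65, 0.6, 0, 0, -0.2], [0, 3.9, 0.85, 0, 0, -0.2], [0, 4.0, 1.1, 0, 0, -0.2], [0, 4.1, 1.4, 0, 0, -0.2], [0, 4.15, 1.4, 0, 0, -0.2]]]}}

```text
clock: 13.9
eef_pos: [0.573, 0.0223, 0.2614]
eef_rot: [[0.993, 0.11, -0.053], [0.121, -0.898, 0.422], [-0.001, -0.425, -0.905]]
wrist_force: [-1.5, 0.1, -1.8]
opening: 0.0235
grip_force: 61.2
```

```bash
python3 - <<'E'
from path import *
o=get_obs();print(o["clock"],o["wrist_force"],row(*pose(25,118,25)))
for z,u in [(112,23),(106,20),(101,18),(96,10)]:
    print(z,u,row(*pose(u,z,25)))
for z,u,p in [(94,7,18),(91,4,10),(88,0,0)]: print(z,u,p,row(*pose(u,z,p)))
E
```

```text
13.9 [-1.50886266  0.14828602 -1.80421772] [0.08, 0.01, -0.11, -0.16, 0.09, 0.05]
112 23 [0.08, 0.08, 0.52, -0.16, 0.09, 0.05]
106 20 [0.08, 0.07, 1.19, -0.16, 0.09, 0.05]
101 18 [0.08, 0.1, 1.73, -0.16, 0.09, 0.05]
96 10 [0.09, -0.41, 2.52, -0.16, 0.09, 0.05]
94 7 18 [0.09, -2.54, 2.95, -7.16, 0.08, 0.05]
91 4 10 [0.09, -4.86, 3.78, -15.16, 0.08, 0.06]
88 0 0 [0.1, -7.71, 5.18, -25.16, 0.07, 0.06]
```

>>> {"op": "carry_out", "data": {"commands": [[[0.08, 0.1, 0.25, 0, 0, 0], [0.08, 0.1, 0.5, 0, 0, 0], [0.08, 0.1, 0.85, 0, 0, 0], [0.08, 0.1, 1.2, 0, 0, 0], [0.08, 0.1, 1.5, 0, 0, 0], [0.08, 0.1, 1.75, 0, 0, 0], [0.08, -0.1, 2.1, 0, 0, 0], [0.08, -0.4, 2.5, 0, 0, 0], [0.08, -0.4, 2.5, 0, 0, 0], [0.08, -0.4, 2.5, 0, 0, 0]]]}}

```text
clock: 14.73
eef_pos: [0.5723, 0.0365, 0.241]
eef_rot: [[0.993, 0.11, -0.052], [0.122, -0.899, 0.422], [-0.0, -0.425, -0.905]]
wrist_force: [-0.3, 0.1, -1.9]
opening: 0.0231
grip_force: 61.2
```

```bash
python3 - <<'E'
from path import *
o=get_obs();print(o["clock"],o["wrist_force"],row(*pose(10,96,25)))
for z,u,p in [(94,7,20),(93,6,15),(91,4,10),(89,2,5),(87,0,0)]: print(z,u,p,row(*pose(u,z,p)),rng(z,p,5))
E
```

```text
14.7333 [-0.28564935  0.06585568 -1.87473205] [-0.01, 0.01, 0.07, -0.14, 0.06, 0.07]
94 7 20 [-0.01, -1.57, 0.44, -5.14, 0.06, 0.07] (np.float64(-65.0687104382883), np.float64(27.788514815790414))
93 6 15 [-0.01, -2.99, 0.76, -10.14, 0.05, 0.08] (np.float64(-61.33366398167398), np.float64(33.64002615570426))
91 4 10 [-0.01, -4.45, 1.33, -15.14, 0.05, 0.08] (np.float64(-57.90532147693862), np.float64(38.80402193357628))
89 2 5 [-0.01, -5.87, 2.02, -20.14, 0.05, 0.08] (np.float64(-54.11915172058946), np.float64(44.357708532851746))
87 0 0 [-0.0, -7.24, 2.82, -25.14, 0.04, 0.08] (np.float64(-50.0), np.float64(50.0))
```

>>> {"op": "carry_out", "data": {"commands": [[[0, -0.8, 0.25, -2.5, 0, 0], [0, -1.6, 0.45, -5, 0, 0], [0, -2.3, 0.6, -7.5, 0, 0], [0, -3.0, 0.75, -10.1, 0, 0], [0, -3.7, 1.05, -12.5, 0, 0], [0, -4.45, 1.35, -15.1, 0, 0], [0, -5.2, 1.7, -17.6, 0, 0], [0, -5.9, 2.0, -20.1, 0, 0], [0, -6.55, 2.4, -22.6, 0, 0], [0, -7.25, 2.8, -25.1, 0, 0.1], [0, -7.25, 2.8, -25.1, 0, 0.1], [0, -7.25, 2.8, -25.1, 0, 0.1], [0, -7.25, 2.8, -25.1, 0, 0.1], [0, -7.25, 2.8, -25.1, 0, 0.1]]]}}

```text
clock: 15.9
eef_pos: [0.5632, 0.1123, 0.2466]
eef_rot: [[0.993, 0.119, -0.001], [0.119, -0.993, 0.001], [-0.001, -0.001, -1.0]]
wrist_force: [-0.5, -0.8, -1.7]
opening: 0.0232
grip_force: 61.2
```

```bash
python3 - <<'E'
from path import *
o=get_obs();print(o["clock"],o["wrist_force"],o["torque"],row(*pose(0,87,0)),abs(o["qd"]).max())
s=grab_frame("side");sc=grab_frame("scene")
a=cv2.resize(sc[60:260,180:340],None,fx=2.4,fy=2.4);b=cv2.resize(s[120:365,150:320],None,fx=1.96,fy=1.96)
cv2.imwrite("pics/v7.png",np.hstack([a[:480],b[:480]])[:,:,::-1])
E
```

```text
15.9 [-0.49739303 -0.81093182 -1.67914787] [-0.02343212 -0.04376655  0.00913449] [-0.03, -0.13, 0.03, -0.06, 0.03, -0.09] 0.0052801025597180185
```

View pics/v7.png

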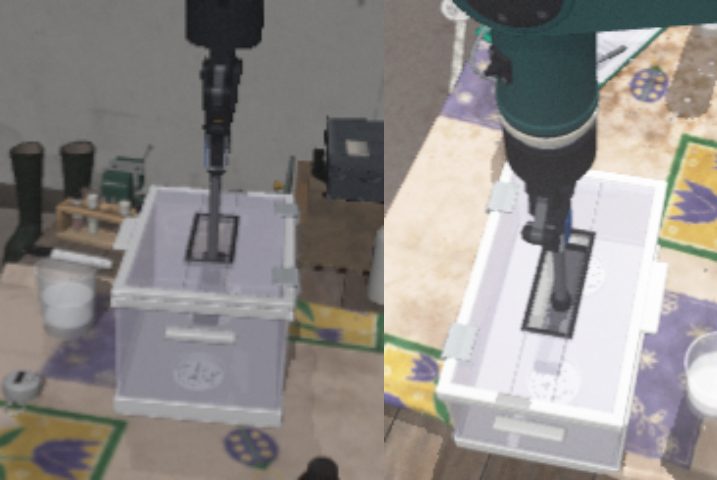

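The bar hangs level inside the box (scene view, about 210,318), with the pipe free in the port and the lid shut. The force reading shows only the bar's weight, so I'll hand it in.

```bash
python3 -c "
from cell import *
print(finish_job())"
```

```text
the job is handed in; nothing more can be done
None
```

I shut the lid, passed the tilted bar through the port with no contact force showing, and handed the job in at about 16 s with the block still gripped and the bar level and lengthwise, hanging clear inside the box; the judge's result was not shown.

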